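# Lock the drying frame onto its bench rail and hang the rinsing baskets

## Robot

A 6-joint arm with a two-finger parallel gripper is mounted at the origin on the work surface. World frame = base frame: x ahead of the robot, y to its left, z up, the work surface at z = 0. Lengths are in mm, angles in rad, forces in N, time in s.
With the tool pointing down it reaches from about 300 to 775 mm from the base axis. Payload 14.6 kg.
Tool frame: the origin (TCP) lies between the finger pads; the fingertips stand 19 mm ahead of it and the grasp point (between the pads) is the TCP; z points along the fingers, y is the line along which they close (so a half turn about z gives the same grasp; the last joint's range is limited). The gripper opens to 94 mm and grips with 3 to 60 N. Pads are 16 mm wide; open, the fingers measure 119 mm over their backs; the gripper's body (75 mm by 177 mm) begins 78 mm behind the grasp point.
Start: joints at [1.283, 0.3, 1.521, -0, 1.321, -0.067], TCP at [120.454, 536.638, 224.446] pointing down, gripper open.
Joint ranges: [-3.03, 3.03], [-0.79, 2.21], [0.23, 2.52], [-1.04, 4.18], [0, 3.07], [-2.55, 2.55]. Speed limits (rad/s): [2.22, 2.22, 2.57, 3.14, 3.14, 3.14].

## Interface

Orientations are given as [roll, pitch, yaw] about the fixed x, y, z axes, in that order (R = Rz(yaw) Ry(pitch) Rx(roll)).
In Python, from cell import monitor, imaging, job, find_in, trace gives the robot as it stands. The module is installed in compiled form; this text tells all that it offers.
- The arm moves only by the tool arm_command, never from a script. Its argument "steps" is a list of rows, each a list of 5 numbers: the opening, from 0 (shut) to 1 (fully open), then the shift along the tool's x, y, z in mm, then the turn about the tool's z in degrees. In form: [[gripper, dx, dy, dz, turn], ...]. A call has 1 to 20 rows; each row is the pose to reach, as a shift and turn from the pose commanded when the call began, along the tool's axes at that moment; what a row does not reach only later rows make up. A row lasts 1/8 s, in which the tool goes at most 62.5 mm and 10.7 degrees, less where a joint would pass 70% of its speed; a pose out of reach is approached as far as the arm can. A call with a gripper value outside its range is refused whole. The fingers move at their own pace and stop on an object; "force" is the grip in N (left out, the last holds). Time passes only in rows, so rows that repeat a pose let the fingers close. It gives the time, the measured TCP pose, the force, the opening and the grip force at its end, in the units of the state.
- monitor.read_state(): the state, without advancing time (a new reading comes with each control period).
- imaging.camera(name): name is "scene" or "top" or "wrist"; returns a dict with "img" (400x640x3 uint8, red, green, blue), "mtx" (3x3 intrinsics, pixels), "D" ([k1, k2, p1, p2, k3] as OpenCV has them; the pictures are not rectified), "view" (4x4, takes a point from world to camera coordinates). Camera axes: x right, y down, z forward; pixel columns grow to the right and rows downward; lengths in mm; the calibration is good to about 2 mm. A picture is of the moment at which its call begins. There is no depth.
- job.sign_off(): hands the job in; it is judged then, once.
Trained networks look in a picture, given as the dict that the camera call returned (one of the last four; its "shot" number tells which), for a name from the list of things; names that differ only in an ending like _2 or _b are one class to them, and where a whole thing is asked for, a point or a joint stands for the part that bears it (a point fixed in the world has none). Each returns a list of dicts, best first, with "p" (0 to 1); they miss things now and then, are a little off and sometimes report something else, mostly with a low value. They report only what shows in the picture. A call takes as long as a camera call. They do not tell look-alikes from the thing itself.
- find_in(picture, target): "rect" ([centre column, centre row, width, height] in pixels, round what is visible of it).
- trace(picture, target): "region" (400x640 bool, what is visible of it) and "rect" ([centre column, centre row, width, height] in pixels, round what is visible of it).
The state is a dict: "clock": time; "joints": joint angles; "qd": joint speeds; "effort": joint torques, N m; "eef_pos": TCP position; "eef_rot": TCP orientation; "wrist_force": force on the tool from outside, world axes, zero at the start; "moment": the same for the moment, N m; "finger_gap": finger opening in mm; "finger_force": force on a finger pad.
Only numpy, scipy, OpenCV 4.12 (cv2) and the standard library are available. Lean on these libraries where they do the work, as an engineer would, in place of code of your own. Each camera call takes 0.05 s, during which the arm holds its last target. There are 200 camera calls.

## Task

Get the drying frame ready for use: open the cam lock on the bench rail fully, slide the loose frame along until its headed stud sits in the cam's slot, and turn the cam clockwise as far as it goes so that it draws the frame tight against its stops. Only then hang every rinsing basket that is there by its handle, one on each forked hook, and let go, with the frame still locked. Leave the bottles and the beaker where they stand.

Things in the scene. Friction and masses are not known exactly. Their poses are not given: they have to be found in the camera images.
- dock: Low aluminium rail fixed to the bench (z = 0), 120 mm (x) by 580 mm (y), base 12 mm thick, 24 mm high guides along both long edges. Origin: centre of its underside; its y axis runs along the rail towards the end with the cam lock, x away from the robot.
- hanger: Loose steel-and-white frame (about 0.8 kg); its flat foot (90 x 360 x 12 mm) slides along the rail's y, friction 3 to 8 N. Origin: centre of the foot's underside, axes parallel to the rail's; at home over the rail's origin, foot against two stops; at start 45 to 75 mm short (-y). Posts at y = +-60, x = +40 mm carry a crossbar with three forked hooks pointing to -x.
- crossbar (a point): On the crossbar's centre line, above the post at y = +60 mm, x = +40 mm, 188 mm above the foot's underside. The crossbar runs along the frame's y, is 12 mm wide (x), 14 mm high, 320 mm long; between two neighbouring hooks 58 mm of it are clear. A good place to hold or push the frame.
- stud (a point): Centre of the top of the headed stud standing on a tongue at the +y end of the frame's foot (210 mm from its origin): shank 10 mm, head 18 mm in diameter, head 6 mm thick, top 48 mm above the bench. Home: y = 210 mm in the rail's frame.
- cam (a joint): Cam angle, rad, growing clockwise from above. 0 (a stop): slot mouth faces the stud, whose shank can be slid in (cam 0 to 0.1) till it meets the hub, 10 mm short of home. Turning on, the curved slot draws the stud home by 1.5; stop at 1.8. Stays where left; needs up to 0.4 N m. Starts at 0.4 to 1.0 without the stud, its arm then blocking the way in.
- cam_grip (a point): Centre of the cam's black wing grip, on the cam's vertical pivot (x = 0, y = 238 mm of the rail), 76 mm above the bench. Wing: 64 mm long (own y), 12 mm wide (own x), 60 to 92 mm above the bench, 12 mm clear above the stud's head. It lies along the rail's y at cam 0, across it at 1.57; the cam plate with its slot is below, 29 to 37 mm above the bench.
- hook0 (a point): Seat of forked hook 0 (-y end of the crossbar): where the middle of a hung handle bar lies, midway between two level 6 mm prongs 56 mm apart. Prong centres lie 7 mm lower and run from 45 mm behind (crossbar) to 35 mm in front (-x), where tips turn up to 13 mm above this point. Fingers fit between the prongs. Hooks are 120 mm apart.
- hook1 (a point): Seat of forked hook 1 (middle of the crossbar): where the middle of a hung handle bar lies, midway between two level 6 mm prongs 56 mm apart. Prong centres lie 7 mm lower and run from 45 mm behind (crossbar) to 35 mm in front (-x), where tips turn up to 13 mm above this point. Fingers fit between the prongs. Hooks are 120 mm apart.
- hook2 (a point): Seat of forked hook 2 (+y end of the crossbar): where the middle of a hung handle bar lies, midway between two level 6 mm prongs 56 mm apart. Prong centres lie 7 mm lower and run from 45 mm behind (crossbar) to 35 mm in front (-x), where tips turn up to 13 mm above this point. Fingers fit between the prongs. Hooks are 120 mm apart.
- basket0: White rinsing basket 0 of up to three alike (None if absent), 60 mm (x) by 92 mm (y), 45 mm high, about 0.14 kg, with a stiff steel handle arching over it. Origin: centre of its underside, z up.
- bar0 (a point): Middle of basket 0's handle bar, 115 mm above its underside: 8 x 8 mm bar along the basket's y, 86 mm free between its two uprights, 66 mm free below it.
- basket1: White rinsing basket 1 of up to three alike (None if absent), 60 mm (x) by 92 mm (y), 45 mm high, about 0.14 kg, with a stiff steel handle arching over it. Origin: centre of its underside, z up.
- bar1 (a point): Middle of basket 1's handle bar, 115 mm above its underside: 8 x 8 mm bar along the basket's y, 86 mm free between its two uprights, 66 mm free below it.
- basket2: White rinsing basket 2 of up to three alike (None if absent), 60 mm (x) by 92 mm (y), 45 mm high, about 0.14 kg, with a stiff steel handle arching over it. Origin: centre of its underside, z up.
- bar2 (a point): Middle of basket 2's handle bar, 115 mm above its underside: 8 x 8 mm bar along the basket's y, 86 mm free between its two uprights, 66 mm free below it.
- bottle_a: Bystander: blue-capped glass bottle, 86 mm in diameter, 188 mm high; origin under its centre.
- bottle_b: Bystander: blue-capped glass bottle, 70 mm in diameter, 150 mm high; origin under its centre.
- beaker: Bystander: clear plastic beaker, 68 mm in diameter, 90 mm high; origin under its centre.
Mind the look-alikes: they are no part of the job. What is shaped like the basket0 but green or purple is not meant.

How it is judged (in metres and radians):
On the way, in this order (a step that is already met when the one before it is completed fails the run):
1. the cam is turned home and has drawn the stud and frame tight (value of joint cam above 1.45 rad and y of stud in the frame of dock above 0.2065 m and angle between hanger's own z axis and vertical below 0.05 rad), for 0.3 s.
2. every basket present hangs by its handle on a hook (((distance between bar0 and hook0 below 0.036 m and z of bar0 in the frame of hook0 between -0.007 and 0.007 m) or (distance between bar0 and hook1 below 0.036 m and z of bar0 in the frame of hook1 between -0.007 and 0.007 m) or (distance between bar0 and hook2 below 0.036 m and z of bar0 in the frame of hook2 between -0.007 and 0.007 m)) and angle between each of basket0, basket1, basket2's own z axis and vertical below 0.25 rad and linear speed of each of basket0, basket1, basket2 below 0.05 m/s and contact force between each of basket0, basket1, basket2 and the fingers below 0.1 N and ((distance between bar1 and hook0 below 0.036 m and z of bar1 in the frame of hook0 between -0.007 and 0.007 m) or (distance between bar1 and hook1 below 0.036 m and z of bar1 in the frame of hook1 between -0.007 and 0.007 m) or (distance between bar1 and hook2 below 0.036 m and z of bar1 in the frame of hook2 between -0.007 and 0.007 m)) and ((distance between bar2 and hook0 below 0.036 m and z of bar2 in the frame of hook0 between -0.007 and 0.007 m) or (distance between bar2 and hook1 below 0.036 m and z of bar2 in the frame of hook1 between -0.007 and 0.007 m) or (distance between bar2 and hook2 below 0.036 m and z of bar2 in the frame of hook2 between -0.007 and 0.007 m))), for 0.2 s.
At the end, for the whole second after the job is handed in: Cam above 1.45 rad, stud within 3.5 mm of home, frame upright; each basket present hangs released, at rest and within 0.25 rad of upright, its bar lying on a hook's prongs (bar middle within 36 mm of the hook seat, 7 mm in height) (all of step 1 and all of step 2); the robot touches nothing.
It fails at once if the large bottle is shoved or tipped over (distance of bottle_a from where it was at the start of the episode above 0.04 m or angle between bottle_a's own z axis and vertical above 0.4 rad).
It fails at once if the small bottle is shoved or tipped over (distance of bottle_b from where it was at the start of the episode above 0.04 m or angle between bottle_b's own z axis and vertical above 0.4 rad).
It fails at once if the beaker is shoved or tipped over (distance of beaker from where it was at the start of the episode above 0.04 m or angle between beaker's own z axis and vertical above 0.4 rad).
Of basket0, basket1, basket2 only 2 to 3 are there at a start; the rules pass over those that are not, and their reading is None.
At some moment in a run one of basket0, basket1, basket2 may be knocked a few centimetres aside while the robot is not near it.
It also fails if it takes over 210 s, if anything falls off the work surface, if the arm or the gripper's body presses on something with over 40 N, if the wrist force passes 120 N, or if a joint passes its speed limit or range.

## Working session

There is one attempt and no reset: what is moved stays moved. The work goes in short steps, Python scripts to look and compute and a tool call to move; the robot and the scene stay as the last step left them, time stands still between calls to the robot, and variables do not carry over. Pictures are saved under pics/ and viewed, at most 14 in all, crops included, and the job is handed in when it is done.

Besides the shell and the picture viewer there is one more tool, called after ">>>" as a command line: name --pt "numbers of a row" for each row, then --argument value for the rest. arm_command: Moves the arm, as the interface text tells. Its arguments: {"type":"object","properties":{"steps":{"type":"array","items":{"type":"array","items":{"type":"number"}}},"force":{"type":"number"}},"required":["steps"]}

```bash
mkdir -p pics
cat > h.py <<'E'
import numpy as np, cv2
from cell import monitor, imaging, job, find_in, trace
from scipy.spatial.transform import Rotation as R
def save(p,n): cv2.imwrite('pics/'+n, p['img'][:,:,::-1])
def ray(p,uv):
    u=cv2.undistortPoints(np.array([[uv]],float),p['mtx'],p['D'])[0,0]
    V=p['view']; d=V[:3,:3].T@np.array([u[0],u[1],1]); c=-V[:3,:3].T@V[:3,3]
    return c,d/np.linalg.norm(d)
def onz(p,uv,z):
    c,d=ray(p,uv); return c+d*(z-c[2])/d[2]
def proj(p,X):
    V=p['view']; X=np.atleast_2d(np.array(X,float))
    r,_=cv2.Rodrigues(V[:3,:3]); return cv2.projectPoints(X,r,V[:3,3],p['mtx'],p['D'])[0][:,0]
def tri(prs):
    A=np.zeros((3,3));b=np.zeros(3)
    for p,uv in prs:
        c,d=ray(p,uv);M=np.eye(3)-np.outer(d,d);A+=M;b+=M@c
    X=np.linalg.solve(A,b); return X,[np.round(proj(p,X)[0]-uv,1) for p,uv in prs]
E
python3 - <<'E'
from h import *
s=monitor.read_state();print(s)
for n in ['scene','top']:
    p=imaging.camera(n);save(p,n+'0.png');print(n,p['view'].round(3).tolist(),p['mtx'].round(1).tolist())
    for t in ['dock','hanger','cam','cam_grip','stud','hook0','basket0','bottle_a','beaker','crossbar','bar0']:
        print(t,[(np.round(r['rect']).astype(int).tolist(),round(r['p'],2)) for r in find_in(p,t)])
E
```

```text
{'clock': 0.0, 'joints': array([ 1.28340959e+00,  3.00482971e-01,  1.52157252e+00, -1.48616813e-06,
        1.32066542e+00, -6.66011529e-02]), 'qd': array([ 0.00094892,  0.00111979, -0.00213033,  0.00136529, -0.00164034,
       -0.00050052]), 'effort': array([-2.73032223e-03, -5.31816101e+01, -3.52727115e+01,  7.07295584e-02,
        2.43866391e-02, -7.31057071e-05]), 'eef_pos': array([120.38667676, 536.42812493, 223.88341868]), 'eef_rot': array([-3.14046681e+00, -7.36510986e-05,  2.92080740e+00]), 'wrist_force': array([-0.10828153,  0.48177819, -0.66929916]), 'moment': array([ 0.03629169,  0.00891305, -0.02796024]), 'finger_force': 0.0, 'finger_gap': 93.9981351797349}
scene [[-0.839, 0.545, 0.011, 443.641], [0.322, 0.511, -0.797, -30.245], [-0.44, -0.665, -0.603, 1591.085], [0.0, 0.0, 0.0, 1.0]] [[403.6, 0.0, 323.0], [0.0, 403.6, 199.8], [0.0, 0.0, 1.0]]
dock [([295, 249, 127, 110], 0.57), ([292, 176, 22, 38], 0.15)]
hanger [([276, 215, 79, 107], 0.7)]
cam [([326, 276, 24, 32], 0.64)]
cam_grip [([326, 277, 21, 32], 0.59), ([276, 221, 82, 105], 0.41)]
stud [([277, 219, 82, 110], 0.85
[... 1091 characters left out ...]
4), ([154, 184, 36, 27], 0.47), ([250, 172, 24, 21], 0.19)]
hook0 [([339, 154, 127, 62], 0.71)]
basket0 [([254, 233, 39, 24], 0.98), ([373, 222, 36, 22], 0.98), ([229, 289, 39, 22], 0.96), ([299, 253, 26, 32], 0.92), ([214, 138, 21, 38], 0.88), ([423, 219, 40, 23], 0.79), ([184, 295, 44, 32], 0.67)]
bottle_a [([164, 224, 44, 32], 0.78), ([154, 186, 30, 27], 0.56), ([342, 154, 128, 61], 0.49)]
beaker [([478, 173, 31, 20], 0.89)]
crossbar [([340, 154, 129, 60], 0.88)]
bar0 [([254, 237, 36, 19], 0.86), ([183, 295, 44, 35], 0.74), ([248, 172, 23, 17], 0.74), ([373, 225, 36, 23], 0.69), ([300, 254, 27, 35], 0.69), ([423, 221, 35, 23], 0.67), ([231, 289, 40, 24], 0.61), ([214, 140, 27, 38], 0.56)]
```

Run:
```python
import cv2
a=cv2.imread('pics/top0.png')[90:330,130:530];cv2.imwrite('pics/top0c.png',cv2.resize(a,None,fx=2,fy=2,interpolation=cv2.INTER_CUBIC))
a=cv2.imread('pics/scene0.png')[130:400,200:520];cv2.imwrite('pics/scene0c.png',cv2.resize(a,None,fx=2.2,fy=2.2,interpolation=cv2.INTER_CUBIC))
```

```text
(no output)
```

View pics/top0c.png

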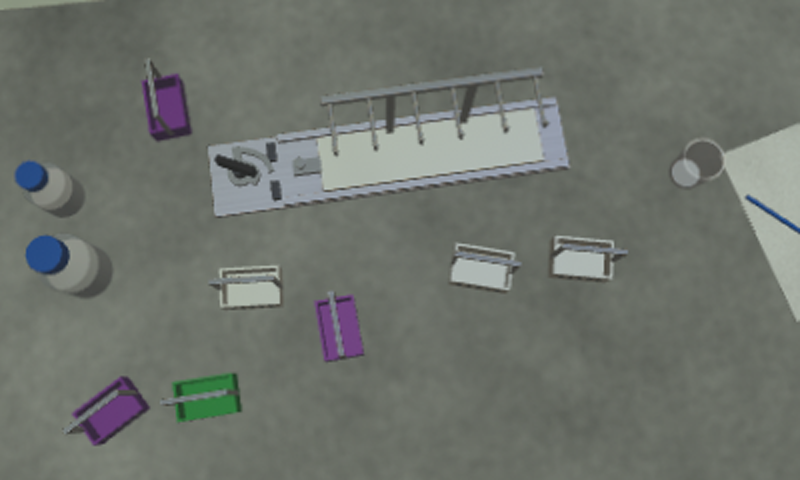

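View pics/scene0c.png

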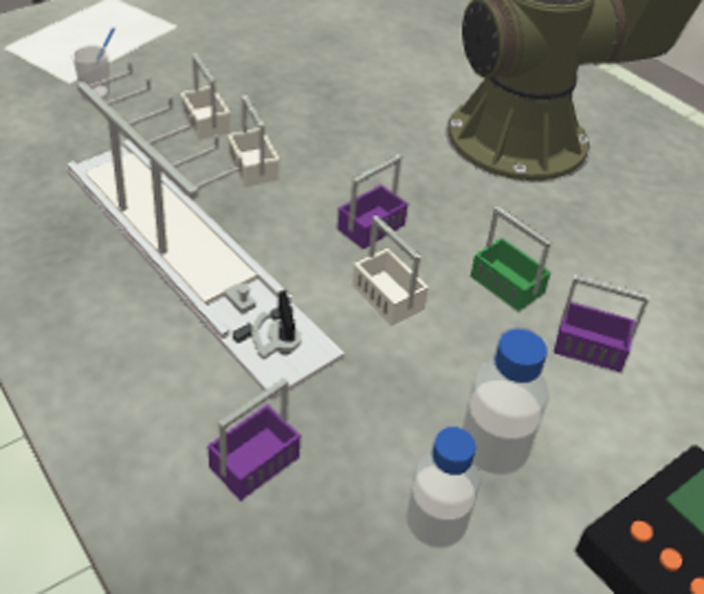

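The top view shows white baskets at crop (250,287), (483,268) and (583,258). The rail runs from (210,180) to (562,132), with the wing grip at (236,165), the stud at about (305,163) and the crossbar from (322,101) to (543,72). There are three real baskets.

Run:
```python
from h import *
p=imaging.camera('top')
f=lambda x,y,z:onz(p,(x/2+130-.25,y/2+90-.25),z)
def sh(n,a): print(n,np.round(a,1))
A=f(208,146,12);B=f(214,215,12);C=f(568,166,24);D=f(556,98,24)
for n,a in zip('ABCD',[A,B,C,D]): sh(n,a)
print(np.linalg.norm(A-B),np.linalg.norm(C-D),np.linalg.norm(A-D),np.linalg.norm(B-C))
sh('centre',(A+B+C+D)/4); d=(A+B-C-D); print('yaw of y axis',np.degrees(np.arctan2(d[1],d[0])))
d=A-D;print(np.degrees(np.arctan2(d[1],d[0])));d=B-C;print(np.degrees(np.arctan2(d[1],d[0])))
e1,e2=f(322,101,195),f(543,72,195);sh('bar',e1);sh('',e2);d=e1-e2;print(np.linalg.norm(d),np.degrees(np.arctan2(d[1],d[0])))
w1,w2=f(217,157,92),f(256,174,92);sh('wing',(w1+w2)/2);d=w1-w2;print(np.linalg.norm(d),np.degrees(np.arctan2(d[1],d[0])))
sh('stud',f(307,162,48))
for q in [(209,283,282,282),(452,255,520,265),(556,246,627,253)]:
    a,b=f(q[0],q[1],119),f(q[2],q[3],119);d=a-b;sh('bar',(a+b)/2);print(np.linalg.norm(d),np.degrees(np.arctan2(d[1],d[0])))
```

```text
A [684.1 242.3  12. ]
B [568.1 236.3  12. ]
C [ 603. -337.   24.]
D [ 719.2 -331.5   24. ]
116.22302342966736 116.33098720520192 574.9718904966204 574.4762396265298
centre [643.6 -47.5  18. ]
yaw of y axis 93.49380620250533
93.49891205367787
93.48869594414647
bar [680.3  42.4 195. ]
 [ 700.8 -276.5  195. ]
319.5419732416489 93.66904554114386
wing [624.5 184.1  92. ]
66.60304434290023 61.74750547309809
stud [634.2  79.4  48. ]
bar [440.1 173.8 119. ]
106.4425398519365 86.60056877537396
bar [ 446.7 -177.1  119. ]
100.00125510798598 77.14695738152783
bar [ 450.3 -333.5  119. ]
105.27520392258737 79.91236353570599
```

```bash
cat >> h.py <<'E'
def go(x,y,z,yaw=None):
    s=monitor.read_state(); M=R.from_euler('xyz',s['eef_rot']).as_matrix()
    d=M.T@(np.array([x,y,z])-s['eef_pos']); cur=np.degrees(s['eef_rot'][2])
    t=0 if yaw is None else (cur-yaw+180)%360-180
    print('pos',s['eef_pos'].round(1),'rot',np.degrees(s['eef_rot']).round(2),'move',d.round(1),'turn',round(t,1)); return d,t
E
python3 -c "
from h import *
go(590,190,330,61.7)"
```

```text
pos [120.5 536.6 224.4] rot [-180.      0.    167.35] move [-534.1 -235.4 -105.5] turn 105.6
```

>>> arm_command --pt "1 0 0 -50 0" --pt "1 0 0 -105 0" --pt "1 -60 -26 -105 10" --pt "1 -120 -52 -105 20" --pt "1 -180 -78 -105 30" --pt "1 -235 -104 -105 40" --pt "1 -290 -128 -105 50" --pt "1 -345 -152 -105 60" --pt "1 -400 -176 -105 70" --pt "1 -455 -200 -105 80" --pt "1 -500 -220 -105 90" --pt "1 -534 -235 -105 100" --pt "1 -534 -235 -105 105.6" --pt "1 -534 -235 -105 105.6" --pt "1 -534 -235 -105 105.6"

```text
clock: 3.12
eef_pos: [589.8, 190.7, 329.6]
eef_rot: [3.142, -0.0, 1.081]
wrist_force: [0.5, -0.0, 0.2]
finger_gap: 93.8
finger_force: 0.0
```

```bash
python3 -c "
from h import *
p=imaging.camera('wrist');save(p,'w1.png');print(p['view'].round(3),p['mtx']);s=monitor.read_state();print(s['eef_pos'],s['eef_rot'],s['joints'],s['clock'])
print(proj(p,[[629,190,92],[634,79,48]]))"
```

```text
[[ 8.82000e-01 -4.71000e-01 -0.00000e+00 -4.29512e+02]
 [-4.54000e-01 -8.49000e-01  2.71000e-01  3.73237e+02]
 [-1.28000e-01 -2.39000e-01 -9.63000e-01  6.13901e+02]
 [ 0.00000e+00  0.00000e+00  0.00000e+00  1.00000e+00]] [[338.06186096   0.         324.25841769]
 [  0.         338.06186096 203.03266947]
 [  0.           0.           1.        ]]
[589.76396092 190.75240273 329.68620728] [ 3.14132201e+00 -2.10499316e-04  1.08024486e+00] [ 2.53749202e-01  4.12888825e-01  1.13007643e+00 -2.85248105e-05
  1.59828571e+00  7.44299913e-01] 3.175
[[354.38708716 161.99764327]
 [390.87204316 225.73898509]]
```

View pics/w1.png

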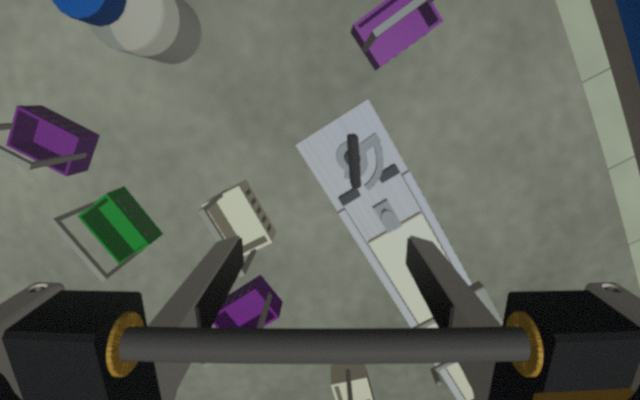

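The wrist view shows the wing at about (353,160), the cam plate to its right, the stud head at about (384,208), and the stops at (349,197) and (390,173).

```bash
python3 -c "
import cv2
a=cv2.imread('pics/w1.png')[90:240,290:430];cv2.imwrite('pics/w1c.png',cv2.resize(a,None,fx=4,fy=4,interpolation=cv2.INTER_CUBIC))"
```

```text
(no output)
```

View pics/w1c.png

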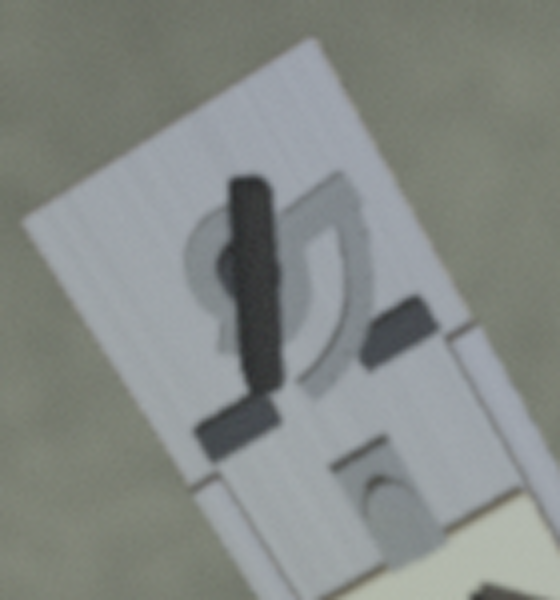

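Run:
```python
from h import *
p=imaging.camera('wrist')
f=lambda x,y,z:onz(p,(x/4+290-.4,y/4+90-.4),z)
A=f(25,220,12);B=f(315,40,12);print(A,B,np.linalg.norm(A-B),np.degrees(np.arctan2(*(B-A)[1::-1])))
w1,w2=f(250,178,92),f(263,388,92);d=w1-w2;print((w1+w2)/2,np.linalg.norm(d),np.degrees(np.arctan2(d[1],d[0])))
a=np.radians(93.5);u=np.array([np.cos(a),np.sin(a)]);m=(A+B)[:2]/2
print('pivot from end',m-52*u,'centre',m-290*u,'stud',f(398,512,48))
```

```text
[568.1563324  236.41847868  12.        ] [684.87537872 243.04975245  12.        ] 116.90726908824688 3.25170572752855
[628.95701071 191.57689359  92.        ] 62.62210515990664 66.67227374922159
pivot from end [629.69037962 187.83110605] centre [644.21993203 -49.72497598] stud [636.84093134  90.94937164  48.        ]
```

```bash
python3 -c "
from h import *
go(629.3,189.7,76,65.5)"
```

```text
pos [589.8 190.8 329.7] rot [ 1.7999e+02 -1.0000e-02  6.1870e+01] move [ 17.7  35.3 253.7] turn -3.6
```

>>> arm_command --pt "0.5 17.5 35 50 -3.5" --pt "0.5 17.5 35 100 -3.5" --pt "0.5 17.5 35 150 -3.5" --pt "0.5 17.5 35 200 -3.5" --pt "0.5 17.5 35 230 -3.5" --pt "0.5 17.5 35 245 -3.5" --pt "0.5 17.5 35 253 -3.5" --pt "0.5 17.5 35 253 -3.5" --pt "0 17.5 35 253 -3.5" --pt "0 17.5 35 253 -3.5" --pt "0 17.5 35 253 -3.5" --pt "0 17.5 35 253 -3.5" --force 20

```text
clock: 4.72
eef_pos: [629.5, 189.2, 76.8]
eef_rot: [3.141, -0.001, 1.139]
wrist_force: [0.7, -0.6, 1.2]
finger_gap: 18.8
finger_force: 20.0
```

```bash
python3 -c "
from h import *
s=monitor.read_state();print(s)"
```

```text
{'clock': 4.725, 'joints': array([ 2.36294627e-01,  6.77756883e-01,  1.32160909e+00, -2.46948605e-04,
        1.14111917e+00,  6.68453518e-01]), 'qd': array([ 1.27408798e-03,  8.17925099e-05, -1.38810016e-03,  1.37701482e-03,
        2.30311164e-03, -4.20090616e-04]), 'effort': array([ 9.33773294e-01, -6.93617678e+01, -3.11486363e+01,  3.81295457e-01,
        4.43611052e-01,  4.00206802e-03]), 'eef_pos': array([629.51168378, 189.16998724,  76.84026524]), 'eef_rot': array([ 3.14058429e+00, -5.10127637e-04,  1.13874044e+00]), 'wrist_force': array([ 0.66832636, -0.60865951,  1.2392652 ]), 'moment': array([-0.25512646, -0.34456484,  0.02798684]), 'finger_force': 20.000543296337128, 'finger_gap': 18.780624858612686}
```

>>> arm_command --pt "0.4 0 0 0 0" --pt "0.4 0 0 0 0" --pt "0.4 0 0 -9 0" --pt "0.4 0 0 -9 0" --pt "0 0 0 -9 0" --pt "0 0 0 -9 0" --pt "0 0 0 -9 0" --pt "0 0 0 -9 0"

```text
clock: 5.72
eef_pos: [629.4, 189.0, 85.3]
eef_rot: [3.141, -0.0, 1.139]
wrist_force: [4.0, -1.4, -2.4]
finger_gap: 12.2
finger_force: 19.9
```

```bash
python3 -c "
from h import *
s=monitor.read_state();print(s['eef_pos'],s['eef_rot'],s['finger_gap'],s['moment'])
p=imaging.camera('wrist');save(p,'w2.png')"
```

```text
[629.4460124  189.03099959  85.32720883] [ 3.14088301e+00 -1.16916346e-04  1.13872410e+00] 12.20649742433881 [-0.31203207 -0.71641874  0.06798828]
```

View pics/w2.png

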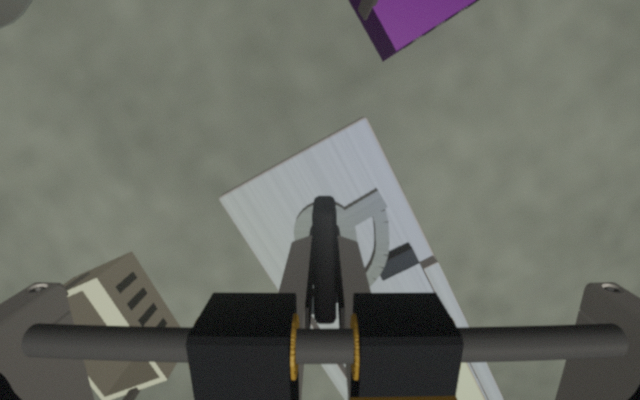

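The wing is now held square in the fingers, gap 12.2 mm, at pixel (324,258).

>>> arm_command --pt "0 0 0 0 -5" --pt "0 0 0 0 -10" --pt "0 0 0 0 -15" --pt "0 0 0 0 -20" --pt "0 0 0 0 -24" --pt "0 0 0 0 -27" --pt "0 0 0 0 -29" --pt "0 0 0 0 -30" --pt "0 0 0 0 -30" --pt "0 0 0 0 -30" --force 30

```text
clock: 7.02
eef_pos: [629.5, 189.0, 85.3]
eef_rot: [3.141, -0.0, 1.661]
wrist_force: [5.6, -1.1, -2.1]
finger_gap: 12.0
finger_force: 30.5
```

```bash
python3 -c "
from h import *
s=monitor.read_state();print(s['eef_pos'],np.degrees(s['eef_rot']),s['finger_gap'],s['moment'],s['wrist_force'])"
```

```text
[629.46134302 189.02342094  85.32725234] [ 1.79962503e+02 -8.01426234e-04  9.51918063e+01] 11.964124163743183 [-0.37389836 -0.85702862 -0.61007485] [ 5.62624523 -1.12107715 -2.06379793]
```

```bash
python3 -c "
from h import *
go(686,-57.5,290,93.5)
go(686,-57.5,195,93.5)"
```

```text
pos [629.5 189.   85.3] rot [179.96  -0.    95.19] move [-250.6   34.1 -204.7] turn 1.7
pos [629.5 189.   85.3] rot [179.96  -0.    95.19] move [-250.6   34.1 -109.7] turn 1.7
```

>>> arm_command --pt "0.3 0 0 0 0" --pt "0.5 0 0 0 0" --pt "0.6 0 0 -40 0" --pt "1 0 0 -100 0" --pt "1 0 0 -160 0" --pt "1 0 0 -205 0" --pt "1 -60 8 -205 1.7" --pt "1 -120 16 -205 1.7" --pt "1 -180 24 -205 1.7" --pt "1 -230 32 -205 1.7" --pt "1 -250.5 34 -205 1.7" --pt "1 -250.5 34 -205 1.7" --pt "1 -250.5 34 -205 1.7"

```text
clock: 8.65
eef_pos: [685.8, -55.4, 290.6]
eef_rot: [3.141, -0.0, 1.634]
wrist_force: [0.2, 0.2, 0.2]
finger_gap: 94.0
finger_force: 0.0
```

```bash
python3 -c "
from h import *
p=imaging.camera('wrist');q=imaging.camera('scene')
a=np.hstack([p['img'][:,120:520],cv2.resize(q['img'][120:320,200:400],(400,400))]);cv2.imwrite('pics/w3.png',a[:,:,::-1])
go(686,-57.5,195,93.5)"
```

```text
pos [685.8 -55.3 290.8] rot [ 1.7998e+02 -1.0000e-02  9.3660e+01] move [-2.2  0.  95.8] turn 0.2
```

View pics/w3.png

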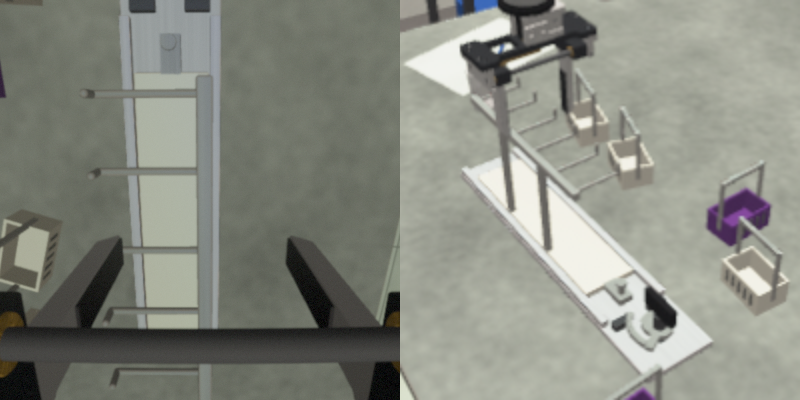

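```bash
python3 -c "
from h import *
p=imaging.camera('wrist')
for z in (195,207):
  e=onz(p,(325,76),z);print(e)
for r,c in((93,260),(172,260),(250,280),(312,280)): print(onz(p,(c,r),200))
print(onz(p,(289,42),48))
print(proj(p,[[686,-57,200]]))
"
```

```text
[679.52586301  46.56894802 195.        ]
[679.56894975  45.5125852  207.        ]
[634.11885362  31.87614879 200.        ]
[635.02321164 -25.20257263 200.        ]
[651.84691874 -87.78898258 200.        ]
[ 653.28069559 -145.24047378  200.        ]
[637.03765361  92.84566148  48.        ]
[[324.82281114 216.2018022 ]]
```

>>> arm_command --pt "1 0 0 40 0" --pt "1 0 0 75 0" --pt "1 0 0 94 0" --pt "1 0 0 94 0" --pt "0 0 0 94 0" --pt "0 0 0 94 0" --pt "0 0 0 94 0" --pt "0 0 0 94 0" --pt "0 0 0 94 0" --pt "0 0 0 94 0" --force 15

```text
clock: 10.05
eef_pos: [685.9, -57.1, 196.4]
eef_rot: [-3.142, -0.0, 1.633]
wrist_force: [0.1, 0.2, -0.1]
finger_gap: 37.3
finger_force: 0.0
```

>>> arm_command --pt "0 0 0 0 0" --pt "0 0 0 0 0" --pt "0 0 0 0 0" --pt "0 0 0 0 0" --pt "0 0 0 0 0" --pt "0 0 0 0 0" --force 25

```text
clock: 10.8
eef_pos: [685.9, -57.1, 196.4]
eef_rot: [-3.141, -0.0, 1.633]
wrist_force: [-1.2, 0.1, 0.7]
finger_gap: 11.8
finger_force: 25.0
```

>>> arm_command --pt "0 5 0 0 0" --pt "0 12 0 0 0" --pt "0 20 0 0 0" --pt "0 28 0 0 0" --pt "0 36 0 0 0" --pt "0 43 0 0 0" --pt "0 48 0 0 0" --pt "0 50 0 0 0" --pt "0 50 0 0 0"

```text
clock: 11.92
eef_pos: [682.8, -6.8, 196.4]
eef_rot: [-3.142, -0.001, 1.633]
wrist_force: [0.9, 0.6, -0.4]
finger_gap: 11.6
finger_force: 25.0
```

>>> arm_command --pt "0 2 0 0 0" --pt "0 4 0 0 0" --pt "0 5 0 0 0" --pt "0 5 0 0 0"

```text
clock: 12.42
eef_pos: [682.5, -2.1, 196.4]
eef_rot: [-3.142, -0.0, 1.633]
wrist_force: [0.7, -3.2, -0.0]
finger_gap: 11.9
finger_force: 25.0
```

>>> arm_command --pt "0 1 0 0 0" --pt "0 2 0 0 0" --pt "0 2 0 0 0"

```text
clock: 12.8
eef_pos: [682.4, -0.1, 196.4]
eef_rot: [-3.142, -0.0, 1.633]
wrist_force: [0.9, -3.1, -0.3]
finger_gap: 11.7
finger_force: 25.0
```

>>> arm_command --pt "0 1 0 0 0" --pt "0 2 0 0 0" --pt "0 3 0 0 0"

```text
clock: 13.18
eef_pos: [682.2, 2.8, 196.4]
eef_rot: [-3.142, 0.0, 1.633]
wrist_force: [0.3, -6.3, -0.2]
finger_gap: 11.9
finger_force: 25.0
```

>>> arm_command --pt "0 1 0 0 0" --pt "0 2 0 0 0" --pt "0 2 0 0 0"

```text
clock: 13.55
eef_pos: [682.3, 3.6, 196.9]
eef_rot: [3.141, 0.002, 1.632]
wrist_force: [0.8, -9.8, 0.8]
finger_gap: 11.6
finger_force: 25.0
```

```bash
python3 -c "
from h import *
p=imaging.camera('wrist')
cv2.imwrite('pics/w4.png',cv2.resize(p['img'][0:160,200:400,::-1],None,fx=3,fy=3,interpolation=cv2.INTER_CUBIC))"
```

```text
(no output)
```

View pics/w4.png

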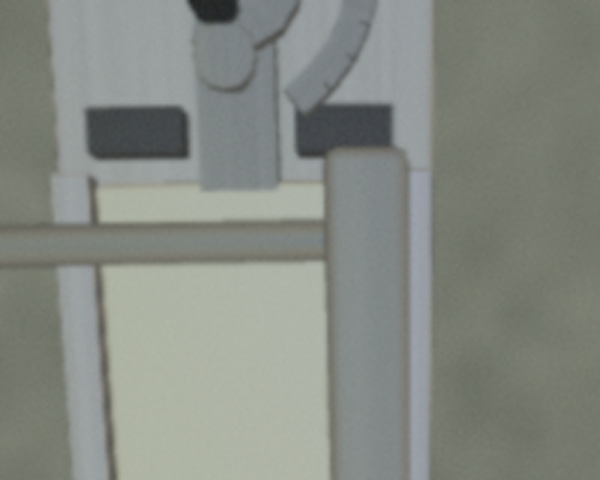

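The stud head at crop (225,55) is up against the cam hub after 60 mm of travel at 10 N, with the foot about 10 mm off its stops. Turning the cam with a perpendicular grip would swing the gripper body into the crossbar. I'll push the wing with closed fingers from its far side instead.

>>> arm_command --pt "0.4 0 0 0 0" --pt "0.7 0 0 0 0" --pt "0.8 0 0 0 0" --pt "0.8 0 0 -40 0" --pt "0.5 0 0 -100 0" --pt "0 0 0 -100 0"

```text
clock: 14.35
eef_pos: [683.0, 5.1, 302.0]
eef_rot: [3.133, 0.001, 1.633]
wrist_force: [-0.2, 0.5, 0.2]
finger_gap: 40.3
finger_force: 0.0
```

Run:
```python
from h import *
a=np.radians(3.5);ex=np.array([np.cos(a),np.sin(a)]);ey=np.array([-ex[1],ex[0]])
P=np.array([629.5,189.3])
t=P-22*ex+22*ey
go(*t,296,93.5);go(*t,86,93.5)
pos=lambda th:22*np.array([np.sin(th),np.cos(th)])-18.5*np.array([np.cos(th),-np.sin(th)])
for d in range(0,109,6):
    q=pos(np.radians(d));print(d,'dx(rail y) %.1f dy(rail x) %.1f'%(q[1]-22,q[0]+22))
```

```text
pos [683.    5.1 302. ] rot [1.7951e+02 4.0000e-02 9.3570e+01] move [209.2 -64.    5.3] turn 0.1
pos [683.    5.1 302. ] rot [1.7951e+02 4.0000e-02 9.3570e+01] move [209.4 -65.8 215.3] turn 0.1
0 dx(rail y) 0.0 dy(rail x) 3.5
6 dx(rail y) 1.8 dy(rail x) 5.9
12 dx(rail y) 3.4 dy(rail x) 8.5
18 dx(rail y) 4.6 dy(rail x) 11.2
24 dx(rail y) 5.6 dy(rail x) 14.0
30 dx(rail y) 6.3 dy(rail x) 17.0
36 dx(rail y) 6.7 dy(rail x) 20.0
42 dx(rail y) 6.7 dy(rail x) 23.0
48 dx(rail y) 6.5 dy(rail x) 26.0
54 dx(rail y) 5.9 dy(rail x) 28.9
60 dx(rail y) 5.0 dy(rail x) 31.8
66 dx(rail y) 3.8 dy(rail x) 34.6
72 dx(rail y) 2.4 dy(rail x) 37.2
78 dx(rail y) 0.7 dy(rail x) 39.7
84 dx(rail y) -1.3 dy(rail x) 41.9
90 dx(rail y) -3.5 dy(rail x) 44.0
96 dx(rail y) -5.9 dy(rail x) 45.8
102 dx(rail y) -8.5 dy(rail x) 47.4
108 dx(rail y) -11.2 dy(rail x) 48.6
```

>>> arm_command --pt "0 50 -16 0 0" --pt "0 110 -33 0 0" --pt "0 165 -50 0 0" --pt "0 209 -65 0 0" --pt "0 209 -65 30 0" --pt "0 209 -65 90 0" --pt "0 209 -65 140 0" --pt "0 209 -65 180 0" --pt "0 209 -65 180 0" --pt "0 209 -65 180 0"

```text
clock: 15.6
eef_pos: [604.8, 209.6, 118.1]
eef_rot: [3.14, -0.001, 1.633]
wrist_force: [-0.2, 0.2, 1.0]
finger_gap: 0.7
finger_force: 0.0
```

Run:
```python
from h import *
a=np.radians(3.5);ex=np.array([np.cos(a),np.sin(a)]);ey=np.array([-ex[1],ex[0]])
t=np.array([629.5,189.3])-22*ex+22*ey
go(*t,86,93.5);print(monitor.read_state()['finger_gap'])
```

```text
pos [604.8 209.6 118.1] rot [ 1.7989e+02 -3.0000e-02  9.3560e+01] move [ 0.2  1.3 32.1] turn 0.1
0.7371358986192676
```

Descend, then push along the arc in two calls.

>>> arm_command --pt "0 0 0 20 0" --pt "0 0 0 32 0" --pt "0 0 0 32 0" --pt "0 0 5 32 0" --pt "0 2 7 32 6" --pt "0 3.5 10 32 12" --pt "0 4.5 12.5 32 18" --pt "0 5.5 15.5 32 24" --pt "0 6.5 18.5 32 30" --pt "0 6.5 18.5 32 30"

```text
clock: 16.85
eef_pos: [622.7, 217.1, 84.8]
eef_rot: [3.141, -0.0, 1.11]
wrist_force: [-0.4, 0.2, -0.5]
finger_gap: 0.3
finger_force: 0.2
```

Run:
```python
from h import *
s=monitor.read_state();print(s['wrist_force'],s['moment'])
p=imaging.camera('scene');a=cv2.resize(p['img'][200:320,270:400],None,fx=4,fy=4)
q=imaging.camera('top');b=cv2.resize(q['img'][130:210,210:310],(600,480))
cv2.imwrite('pics/c5.png',cv2.resize(np.hstack([a,b]),(800,350))[:,:,::-1])
```

```text
[-0.35447386  0.17826839 -0.45572662] [-0.03885582  0.13444272  0.0191547 ]
```

View pics/c5.png

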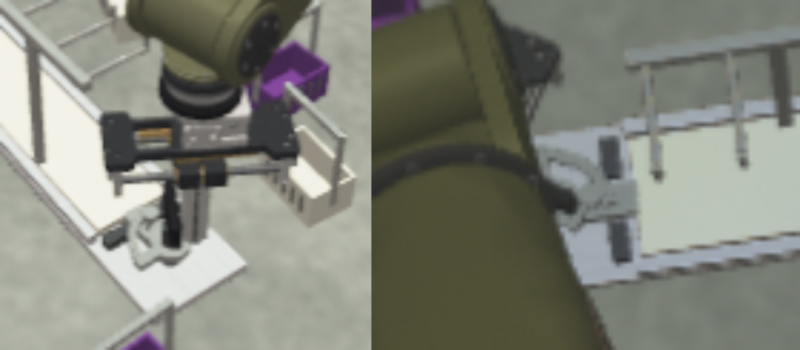

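```bash
cat > arc.py <<'E'
from h import *
import sys
off=float(sys.argv[1]);ths=[float(v) for v in sys.argv[2:]]
a=np.radians(3.5)
s=monitor.read_state();M=R.from_euler('xyz',s['eef_rot']).as_matrix();P=np.array([629.5,189.3])
ex=np.array([np.cos(a),np.sin(a)]);ey=np.array([-ex[1],ex[0]])
print(np.round([(s['eef_pos'][:2]-P)@ex,(s['eef_pos'][:2]-P)@ey],1),s['eef_pos'],np.degrees(s['eef_rot'][2]))
for d in ths:
    t=np.radians(d);q=22*np.array([np.sin(t),np.cos(t)])-off*np.array([np.cos(t),-np.sin(t)])
    w=np.append(P+q[0]*ex+q[1]*ey,86)
    print(d,(M.T@(w-s['eef_pos'])).round(1),'turn',round(np.degrees(s['eef_rot'][2])-(93.5-d),1))
E
python3 arc.py 15 30 36 42 48 54 60
```

```text
[-5.1 28.1] [622.65530352 217.00471016  84.8192987 ] 63.68537519690875
30.0 [ 0.2  3.5 -1.2] turn 0.2
36.0 [ 1.7  5.9 -1.2] turn 6.2
42.0 [ 2.9  8.4 -1.2] turn 12.2
48.0 [ 3.8 11.  -1.2] turn 18.2
54.0 [ 4.4 13.7 -1.2] turn 24.2
60.0 [ 4.8 16.5 -1.2] turn 30.2
```

>>> arm_command --pt "0 0 3.5 0 0" --pt "0 1.7 6 0 6" --pt "0 2.9 8.5 0 12" --pt "0 3.8 11 0 18" --pt "0 4.4 13.5 0 24" --pt "0 4.8 16.5 0 30" --pt "0 4.8 16.5 0 30"

```text
clock: 17.82
eef_pos: [637.8, 216.5, 84.8]
eef_rot: [-3.138, 0.001, 0.587]
wrist_force: [-13.9, 12.5, 5.8]
finger_gap: 0.5
finger_force: 9.4
```

```bash
python3 arc.py 15 60 66 72 78 84 90 96 102 105
```

```text
[ 9.9 26.6] [637.78613119 216.48119931  84.78187066] 33.641936651656955
60.0 [ 0.1  3.1 -1.2] turn 0.1
66.0 [ 1.5  5.5 -1.2] turn 6.1
72.0 [ 2.7  8.  -1.3] turn 12.1
78.0 [ 3.6 10.6 -1.3] turn 18.1
84.0 [ 4.3 13.3 -1.3] turn 24.1
90.0 [ 4.6 16.1 -1.3] turn 30.1
96.0 [ 4.7 18.9 -1.3] turn 36.1
102.0 [ 4.4 21.7 -1.3] turn 42.1
105.0 [ 4.2 23.  -1.3] turn 45.1
```

>>> arm_command --pt "0 1.4 2.5 0 6" --pt "0 2.6 5 0 12" --pt "0 3.5 7.5 0 18" --pt "0 4.2 10 0 24" --pt "0 4.2 10 0 24"

```text
clock: 18.45
eef_pos: [647.9, 211.3, 84.9]
eef_rot: [-3.137, -0.001, 0.169]
wrist_force: [-2.3, 18.2, -0.5]
finger_gap: 0.3
finger_force: 9.1
```

```bash
python3 arc.py 15 84 90 96 102 105 108;python3 - <<'E'
from h import *
q=imaging.camera('scene');b=cv2.resize(q['img'][200:320,240:400],(800,600),interpolation=cv2.INTER_CUBIC)
cv2.imwrite('pics/c6.png',b[:,:,::-1])
E
```

```text
[19.7 20.8] [647.89293279 211.28265623  84.8751015 ] 9.668741303235386
84.0 [ 0.2  3.6 -1.1] turn 0.2
90.0 [ 1.7  6.  -1.1] turn 6.2
96.0 [ 2.8  8.6 -1.2] turn 12.2
102.0 [ 3.8 11.2 -1.2] turn 18.2
105.0 [ 4.1 12.5 -1.2] turn 21.2
108.0 [ 4.4 13.9 -1.2] turn 24.2
```

View pics/c6.png

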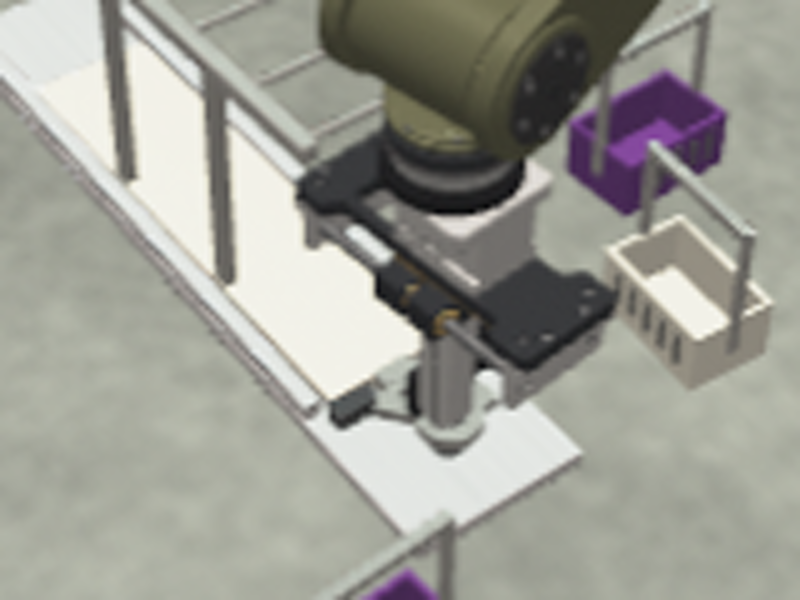

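The cam plate has turned and drawn the frame in. The gripper body is beside the crossbar end at (310,165) and clear of it. Pushing on to the stop.

>>> arm_command --pt "0 1.5 2.5 0 6" --pt "0 2.6 5 0 12" --pt "0 3.4 7.5 0 17" --pt "0 3.7 9 0 18" --pt "0 3.7 10 0 18" --pt "0 3.7 10 0 18"

```text
clock: 19.25
eef_pos: [653.9, 204.3, 86.0]
eef_rot: [-3.136, -0.004, -0.14]
wrist_force: [4.8, 38.6, 1.3]
finger_gap: 0.7
finger_force: 2.5
```

```bash
python3 arc.py 15 102 108
```

```text
[25.3 13.5] [653.89671222 204.29541387  85.95027555] -8.028940586732626
102.0 [ 0.1  3.4 -0.1] turn 0.5
108.0 [ 1.5  5.8 -0.1] turn 6.5
```

>>> arm_command --pt "0 0 -5 0 0" --pt "0 0 -12 0 0" --pt "0 0 -12 -40 0" --pt "0 0 -12 -100 0" --pt "0 0 -12 -160 0" --pt "0 0 -12 -215 0" --pt "0.5 0 -12 -215 0" --pt "0.5 0 -12 -215 0"

```text
clock: 20.25
eef_pos: [655.3, 210.3, 298.4]
eef_rot: [3.141, 0.001, -0.147]
wrist_force: [-0.0, 0.3, -0.5]
finger_gap: 17.1
finger_force: 0.0
```

```bash
python3 -c "
from h import *
go(445,55,300,87)"
```

```text
pos [655.3 210.3 298.4] rot [ 1.7997e+02  6.0000e-02 -8.4500e+00] move [-185.2  184.5   -1.3] turn -95.4
```

>>> arm_command --pt "0.5 -20 20 0 -10" --pt "0.5 -40 40 0 -20" --pt "0.5 -60 60 0 -30" --pt "0.5 -80 80 0 -40" --pt "0.5 -105 105 0 -50" --pt "0.5 -130 130 0 -60" --pt "0.5 -155 155 0 -70" --pt "0.5 -175 175 0 -80" --pt "0.5 -185 184.5 0 -90" --pt "0.5 -185 184.5 0 -95.4" --pt "0.5 -185 184.5 0 -95.4"

```text
clock: 21.62
eef_pos: [444.9, 55.1, 298.4]
eef_rot: [-3.14, 0.0, 1.517]
wrist_force: [0.2, 0.3, 0.0]
finger_gap: 47.1
finger_force: 0.0
```

Run:
```python
from h import *
p=imaging.camera('wrist');q=imaging.camera('top')
b=cv2.resize(q['img'][125:225,200:420],None,fx=3.6,fy=3.6,interpolation=cv2.INTER_CUBIC)
a=cv2.resize(p['img'][:240],(640,240));a=np.pad(a,((0,0),(0,b.shape[1]-640),(0,0)))
cv2.imwrite('pics/c7.png',np.vstack([b[:360],a])[:,:,::-1])
s=monitor.read_state();print(s['eef_pos'],s['eef_rot'],s['wrist_force'])
```

```text
[445.09469561  55.23820007 298.65698845] [-3.14009884e+00  1.60968829e-04  1.51530415e+00] [0.28124296 1.16606844 0.40161477]
```

View pics/c7.png

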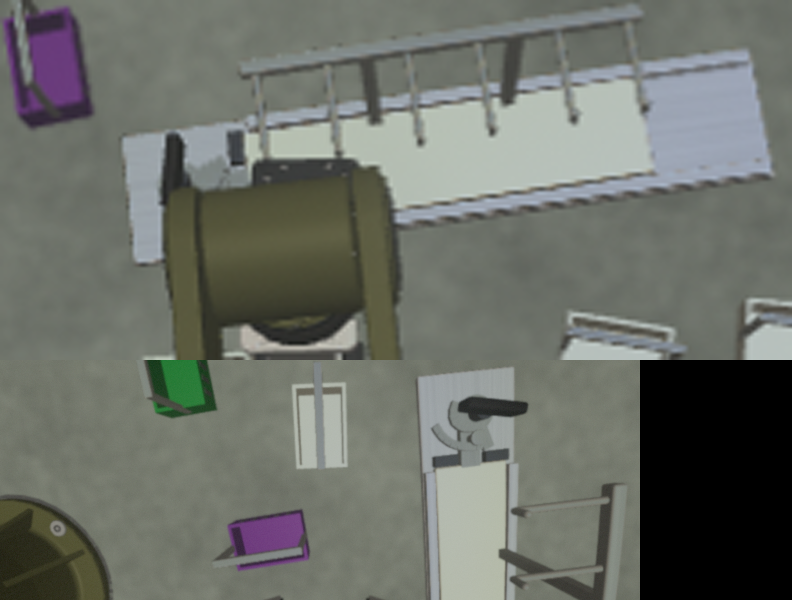

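Wing lies across the rail at top-view (172,167), the frame foot is against the stops, and the stud is seated. Locked. Basket 0's bar shows in the wrist panel along column 318–320.

Run:
```python
from h import *
p=imaging.camera('wrist');q=imaging.camera('top')
print('bar end',tri([(p,(615,125)),(q,(266.9,144.2))]))
for z in (195,207): print(z,onz(p,(615,125),z),onz(q,(266.9,144.2),z))
e1=onz(p,(318,6),119);e2=onz(p,(320,107),119);print('bar0',e1,e2)
c=[onz(p,(c,r),45) for c,r in((293,25),(346,23),(347,107),(298,108))];print(np.round(c,1),np.mean(c,0))
# prong tip
print('tip wrist',[onz(p,(514,151),z).round(1) for z in (180,190,200)])
print('tip top',[onz(q,(338/3.6+200,152/3.6+125),z).round(1) for z in (190,200)])
a=np.radians(3.5);ex=np.array([np.cos(a),np.sin(a)]);ey=np.array([-ex[1],ex[0]])
for D in ([643.9,-48.7],):
  print('pred end',np.array(D)+40*ex+160*ey,'seats',[(np.array(D)-5*ex+k*ey).round(1) for k in(-120,0,120)])
```

```text
bar end (array([672.07685644, 111.26590158, 201.58558584]), [array([-1.2,  1.7]), array([-0.5, -0.2])])
195 [678.5614174  111.95058065 195.        ] [673.82428723 110.67754129 195.        ]
207 [668.14078409 112.98410991 207.        ] [669.53958654 109.35536918 207.        ]
bar0 [448.16926124 225.77302816 119.        ] [444.71281179 136.14959912 119.        ]
[[418.7 227.7  45. ]
 [478.2 226.3  45. ]
 [475.6 134.7  45. ]
 [417.6 136.8  45. ]] [447.5186502  181.37818764  45.        ]
tip wrist [array([605.2,  92.6, 180. ]), array([599.6,  94.1, 190. ]), array([594. ,  95.6, 200. ])]
tip top [array([601.6,  38.6, 190. ]), array([598.7,  38.1, 200. ])]
pred end [674.05762561 113.44350933] seats [array([ 646.2, -168.8]), array([638.9, -49. ]), array([631.6,  70.8])]
```

```bash
python3 -c "
from h import *
go(446.5,180.5,115,87.8)"
```

```text
pos [445.2  55.3 298.9] rot [-1.7994e+02  1.0000e-02  8.6860e+01] move [125.1  -5.4 183.9] turn -0.9
```

>>> arm_command --pt "0.5 50 -2 0 0" --pt "0.5 100 -4 0 -1" --pt "0.5 125 -5.5 10 -1" --pt "0.5 125 -5.5 60 -1" --pt "0.5 125 -5.5 110 -1" --pt "0.5 125 -5.5 150 -1" --pt "0.5 125 -5.5 175 -1" --pt "0.5 125 -5.5 184 -1" --pt "0.5 125 -5.5 184 -1" --pt "0 125 -5.5 184 -1" --pt "0 125 -5.5 184 -1" --pt "0 125 -5.5 184 -1" --pt "0 125 -5.5 184 -1" --pt "0 125 -5.5 184 -1" --pt "0 125 -5.5 184 -1" --force 25

```text
clock: 23.7
eef_pos: [446.4, 180.4, 115.5]
eef_rot: [3.142, -0.0, 1.535]
wrist_force: [-1.5, -0.6, 1.6]
finger_gap: 7.5
finger_force: 25.0
```

```bash
python3 -c "
from h import *
s=monitor.read_state();print(s['finger_gap'],s['wrist_force'])
go(585,67,245,93.5);go(631.6,70.8,245,93.5);go(631.6,70.8,215,93.5)"
```

```text
7.4509745516422266 [-1.45509805 -0.6499916   1.63391935]
pos [446.4 180.4 115.5] rot [179.99  -0.    87.95] move [-108.3  142.6 -129.4] turn -5.6
pos [446.4 180.4 115.5] rot [179.99  -0.    87.95] move [-102.9  189.  -129.4] turn -5.6
pos [446.4 180.4 115.5] rot [179.99  -0.    87.95] move [-102.9  189.   -99.4] turn -5.6
```

>>> arm_command --pt "0 0 0 -25 0" --pt "0 0 0 -65 0" --pt "0 0 0 -105 0" --pt "0 0 0 -130 0" --pt "0 -25 30 -130 -2" --pt "0 -55 70 -130 -4" --pt "0 -85 110 -130 -5.5" --pt "0 -108 142 -130 -5.5" --pt "0 -106 160 -130 -5.5" --pt "0 -104 180 -130 -5.5" --pt "0 -103 189 -130 -5.5" --pt "0 -103 189 -130 -5.5" --pt "0 -103 189 -120 -5.5" --pt "0 -103 189 -110 -5.5" --pt "0 -103 189 -100 -5.5" --pt "0 -103 189 -100 -5.5" --pt "0 -103 189 -100 -5.5"

```text
clock: 25.82
eef_pos: [631.7, 70.7, 215.7]
eef_rot: [3.141, 0.0, 1.631]
wrist_force: [0.7, -0.3, -1.8]
finger_gap: 7.9
finger_force: 25.0
```

Run:
```python
from h import *
s=monitor.read_state();print(s['finger_gap'],s['wrist_force'],s['eef_pos'],s['eef_rot'])
p=imaging.camera('scene');q=imaging.camera('wrist')
b=cv2.resize(p['img'][150:300,220:420],None,fx=2.66,fy=2.66,interpolation=cv2.INTER_CUBIC)
a=q['img'][:399,180:440];cv2.imwrite('pics/c8.png',np.hstack([b,a])[:,:,::-1])
```

```text
7.880274878845975 [ 0.68184203 -0.32121778 -1.84583959] [631.66259917  70.65279868 215.71133121] [3.14122679e+00 2.79975937e-05 1.63100181e+00]
```

View pics/c8.png

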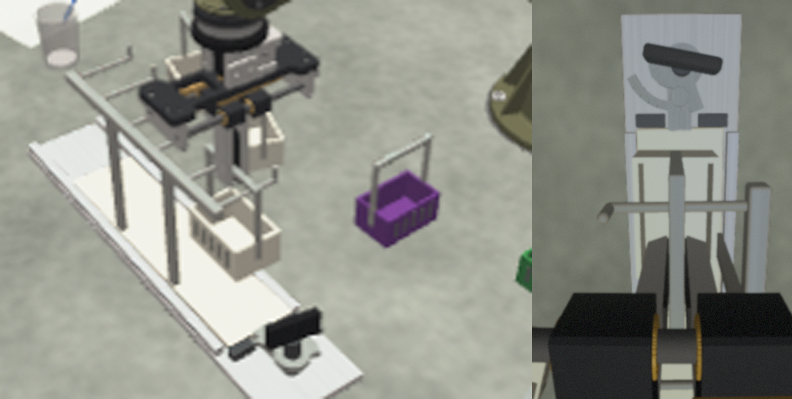

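The basket hangs level in the grip with its bar crossing the outer prong between the crossbar and the tip. Lowering until contact.

>>> arm_command --pt "0 0 0 4 0" --pt "0 0 0 8 0" --pt "0 0 0 12 0" --pt "0 0 0 12 0"

```text
clock: 26.42
eef_pos: [632.3, 70.6, 207.1]
eef_rot: [3.137, 0.0, 1.631]
wrist_force: [-8.6, -1.6, 22.9]
finger_gap: 7.9
finger_force: 25.0
```

>>> arm_command --pt "0 0 0 3 0" --pt "0 0 0 5 0" --pt "0 0 0 5 0"

```text
clock: 26.8
eef_pos: [632.6, 70.7, 203.7]
eef_rot: [3.135, 0.0, 1.631]
wrist_force: [-11.5, -1.6, 33.3]
finger_gap: 7.8
finger_force: 25.0
```

>>> arm_command --pt "0 0 0 2 0" --pt "0 0 0 4 0" --pt "0 0 0 4 0"

```text
clock: 27.18
eef_pos: [632.7, 70.7, 199.8]
eef_rot: [3.134, 0.0, 1.631]
wrist_force: [-10.7, -1.1, 34.1]
finger_gap: 7.7
finger_force: 25.0
```

Contact came at z≈207, which is the seat height, after which the bar slipped slightly in the grip. Release with a small opening and rise.

>>> arm_command --pt "0 0 0 -3 0" --pt "0.15 0 0 -3 0" --pt "0.3 0 0 -3 0" --pt "0.35 0 0 -3 0" --pt "0.35 0 0 -3 0" --pt "0.35 0 0 -25 0" --pt "0.35 0 0 -60 0" --pt "0.35 0 0 -100 0" --pt "0.35 0 0 -100 0"

```text
clock: 28.3
eef_pos: [632.3, 70.7, 297.7]
eef_rot: [3.136, 0.0, 1.631]
wrist_force: [0.5, 0.2, -0.2]
finger_gap: 32.7
finger_force: 0.0
```

Run:
```python
from h import *
go(447,-265,300,85);go(447,-265,300,85)
```

```text
pos [632.3  70.7 297.7] rot [179.69   0.    93.45] move [-324.  -205.2   -3.4] turn 8.5
pos [632.3  70.7 297.7] rot [179.69   0.    93.45] move [-324.  -205.2   -3.4] turn 8.5
```

>>> arm_command --pt "0.5 -40 -50 0 1" --pt "0.5 -85 -100 0 3" --pt "0.5 -130 -140 0 5" --pt "0.5 -180 -180 0 7" --pt "0.5 -230 -210 0 8.5" --pt "0.5 -285 -222 0 8.5" --pt "0.5 -325 -222 0 8.5" --pt "0.5 -345 -222 0 8.5" --pt "0.5 -345 -222 0 8.5" --pt "0.5 -345 -222 0 8.5"

```text
clock: 29.55
eef_pos: [431.0, -286.0, 294.3]
eef_rot: [-3.141, -0.0, 1.484]
wrist_force: [0.4, 0.8, -0.3]
finger_gap: 46.9
finger_force: 0.0
```

Run:
```python
from h import *
s=monitor.read_state();print(s['eef_pos'],s['eef_rot'])
p=imaging.camera('wrist');save(p,'w9.png');q=imaging.camera('top')
for n,P in (('wrist',p),('top',q)):print(n,[(np.round(r['rect']).astype(int).tolist(),round(r['p'],2)) for r in find_in(P,'basket0')])
b=cv2.resize(q['img'][130:250,230:450],(640,349),interpolation=cv2.INTER_CUBIC)
cv2.imwrite('pics/c9.png',np.vstack([b,p['img'][:250]])[:,:,::-1])
```

```text
[ 430.9692185  -285.96015492  294.25927349] [-3.14131490e+00 -3.62045007e-04  1.48369705e+00]
wrist [([334, 78, 62, 109], 0.65), ([347, 222, 56, 104], 0.62), ([549, 58, 181, 115], 0.5)]
top [([213, 140, 26, 35], 0.9), ([300, 256, 25, 33], 0.89), ([373, 223, 35, 27], 0.79), ([284, 167, 36, 26], 0.68), ([183, 296, 45, 31], 0.68)]
```

View pics/c9.png

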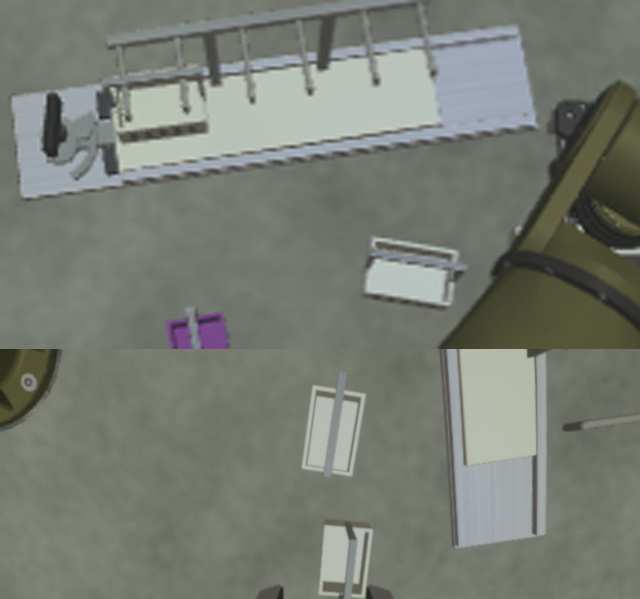

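Basket 0 is hanging on hook 2 in the top panel at (158,110), with the cam still across. Basket 1's bar runs (343,24)–(328,126) in the wrist picture.

Run:
```python
from h import *
p=imaging.camera('wrist')
e1=onz(p,(343,24),119);e2=onz(p,(328,126),119);d=e1-e2;print('bar1',(e1+e2)/2,np.linalg.norm(d),np.degrees(np.arctan2(d[1],d[0])))
c=[onz(p,(c,r-349),45) for c,r in((313,387),(366,393),(352,475),(302,468))];print(np.mean(c,0));print(np.round(c,1)); 
m=np.mean(c,0); d=(c[0]+c[1]-c[2]-c[3]);y=np.degrees(np.arctan2(d[1],d[0]));print(y)
b=((e1+e2)/2*.5+m*.5)
go(b[0],b[1],115,y)
```

```text
bar1 [ 450.28902785 -178.9856059   119.        ] 92.4219651444598 76.6350357155199
[ 450.14926176 -179.37700198   45.        ]
[[ 431.6 -129.6   45. ]
 [ 490.4 -140.9   45. ]
 [ 468.5 -230.1   45. ]
 [ 410.2 -216.9   45. ]]
76.2211011950593
pos [ 430.9 -286.4  294.7] rot [1.7998e+02 1.0000e-02 8.5000e+01] move [108.6   9.8 179.6] turn 8.8
```

>>> arm_command --pt "0.5 45 4 0 4" --pt "0.5 90 8 0 8.6" --pt "0.5 108.5 10 20 8.6" --pt "0.5 108.5 10 70 8.6" --pt "0.5 108.5 10 120 8.6" --pt "0.5 108.5 10 155 8.6" --pt "0.5 108.5 10 173 8.6" --pt "0.5 108.5 10 179 8.6" --pt "0.5 108.5 10 179 8.6" --pt "0 108.5 10 179 8.6" --pt "0 108.5 10 179 8.6" --pt "0 108.5 10 179 8.6" --pt "0 108.5 10 179 8.6" --pt "0 108.5 10 179 8.6" --pt "0 108.5 10 179 8.6"

```text
clock: 31.68
eef_pos: [450.2, -179.9, 115.5]
eef_rot: [3.142, 0.0, 1.333]
wrist_force: [-1.7, 0.2, 1.9]
finger_gap: 7.8
finger_force: 25.0
```

```bash
python3 -c "
from h import *
s=monitor.read_state();print(s['finger_gap'],s['wrist_force'])
go(575,-53,245,93.5);go(638.9,-49,245,93.5);go(638.9,-49,211,93.5)"
```

```text
7.811877424413024 [-1.74370957  0.1546421   1.88016513]
pos [ 450.2 -179.9  115.5] rot [180.     0.    76.35] move [ 152.7   91.3 -129.5] turn -17.2
pos [ 450.2 -179.9  115.5] rot [180.     0.    76.35] move [ 171.7  152.4 -129.5] turn -17.2
pos [ 450.2 -179.9  115.5] rot [180.     0.    76.35] move [171.7 152.4 -95.5] turn -17.2
```

>>> arm_command --pt "0 0 0 -25 0" --pt "0 0 0 -65 0" --pt "0 0 0 -105 0" --pt "0 0 0 -130 0" --pt "0 35 21 -130 -4" --pt "0 80 48 -130 -8" --pt "0 120 72 -130 -13" --pt "0 152 91 -130 -17.2" --pt "0 158 112 -130 -17.2" --pt "0 166 135 -130 -17.2" --pt "0 171.5 152.5 -130 -17.2" --pt "0 171.5 152.5 -130 -17.2" --pt "0 171.5 152.5 -120 -17.2" --pt "0 171.5 152.5 -110 -17.2" --pt "0 171.5 152.5 -100 -17.2" --pt "0 171.5 152.5 -96 -17.2" --pt "0 171.5 152.5 -94 -17.2" --pt "0 171.5 152.5 -94 -17.2"

```text
clock: 33.92
eef_pos: [639.0, -49.2, 209.6]
eef_rot: [3.141, 0.0, 1.633]
wrist_force: [-0.0, 0.7, -2.1]
finger_gap: 7.8
finger_force: 25.0
```

>>> arm_command --pt "0 0 0 1 0" --pt "0 0 0 2 0" --pt "0 0 0 2 0"

```text
clock: 34.3
eef_pos: [639.0, -49.2, 207.6]
eef_rot: [3.141, 0.0, 1.633]
wrist_force: [0.4, -0.7, -0.7]
finger_gap: 7.4
finger_force: 25.0
```

Contact is starting. Another 1 mm, then release.

>>> arm_command --pt "0 0 0 1 0" --pt "0 0 0 1 0" --pt "0.15 0 0 1 0" --pt "0.3 0 0 1 0" --pt "0.35 0 0 1 0" --pt "0.35 0 0 1 0" --pt "0.35 0 0 -25 0" --pt "0.35 0 0 -60 0" --pt "0.35 0 0 -95 0" --pt "0.35 0 0 -95 0"

```text
clock: 35.55
eef_pos: [639.5, -49.3, 305.4]
eef_rot: [3.137, 0.001, 1.633]
wrist_force: [0.5, 0.4, -0.1]
finger_gap: 32.7
finger_force: 0.0
```

Run:
```python
from h import *
go(435,-445,300,85)
```

```text
pos [639.5 -49.3 305.4] rot [1.7972e+02 5.0000e-02 9.3550e+01] move [-382.3 -228.7    4.6] turn 8.5
```

>>> arm_command --pt "0.5 -45 -40 0 2" --pt "0.5 -95 -75 0 4" --pt "0.5 -145 -110 0 6" --pt "0.5 -195 -145 0 8.5" --pt "0.5 -245 -175 0 8.5" --pt "0.5 -295 -205 0 8.5" --pt "0.5 -345 -228 0 8.5" --pt "0.5 -382 -228 0 8.5" --pt "0.5 -382 -228 0 8.5" --pt "0.5 -382 -228 0 8.5"

```text
clock: 36.8
eef_pos: [435.1, -444.0, 301.6]
eef_rot: [-3.141, -0.001, 1.485]
wrist_force: [-0.4, 0.4, -0.4]
finger_gap: 47.0
finger_force: 0.0
```

Run:
```python
from h import *
s=monitor.read_state();print(s['eef_pos'],s['eef_rot'])
p=imaging.camera('wrist');q=imaging.camera('top')
b=cv2.resize(q['img'][130:250,230:450],(640,349),interpolation=cv2.INTER_CUBIC)
cv2.imwrite('pics/c10.png',np.vstack([b,p['img'][:250]])[:,:,::-1])
```

```text
[ 435.05310847 -443.98778935  301.60352492] [-3.14071738e+00 -9.79538856e-04  1.48460117e+00]
```

View pics/c10.png

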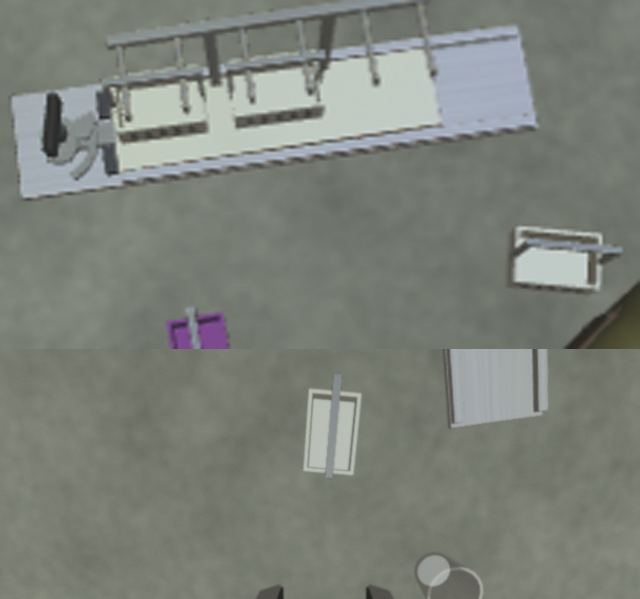

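Two baskets are hanging. Basket 2's bar runs (337,26)–(330,128) in the wrist picture, and the beaker at (450,225) is clear.

Run:
```python
from h import *
p=imaging.camera('wrist')
e1=onz(p,(337,26),119);e2=onz(p,(330,128),119);d=e1-e2;print('bar',(e1+e2)/2,np.linalg.norm(d),np.degrees(np.arctan2(d[1],d[0])))
c=[onz(p,(c,r-349),45) for c,r in((310,389),(361,393),(353,474),(304,470))];print(np.mean(c,0))
m=np.mean(c,0); d=(c[0]+c[1]-c[2]-c[3]);y=np.degrees(np.arctan2(d[1],d[0]));print(y)
b=((e1+e2)/2*.5+m*.5)
go(b[0],b[1],115,y)
```

```text
bar [ 452.76129345 -337.29531312  119.        ] 93.96844379694254 81.3208184102947
[ 453.00619828 -336.80267874   45.        ]
80.21841852978307
pos [ 435.3 -443.7  302.6] rot [179.99   0.    85.11] move [107.8   8.4 187.6] turn 4.9
```

>>> arm_command --pt "0.5 45 4 0 2" --pt "0.5 90 7 0 4.5" --pt "0.5 107.5 8.5 20 4.5" --pt "0.5 107.5 8.5 70 4.5" --pt "0.5 107.5 8.5 120 4.5" --pt "0.5 107.5 8.5 160 4.5" --pt "0.5 107.5 8.5 180 4.5" --pt "0.5 107.5 8.5 187 4.5" --pt "0.5 107.5 8.5 187 4.5" --pt "0 107.5 8.5 187 4.5" --pt "0 107.5 8.5 187 4.5" --pt "0 107.5 8.5 187 4.5" --pt "0 107.5 8.5 187 4.5" --pt "0 107.5 8.5 187 4.5" --pt "0 107.5 8.5 187 4.5"

```text
clock: 38.83
eef_pos: [452.7, -338.2, 115.5]
eef_rot: [-3.142, 0.0, 1.406]
wrist_force: [-0.4, -0.5, 0.1]
finger_gap: 7.6
finger_force: 25.0
```

```bash
python3 -c "
from h import *
s=monitor.read_state();print(s['finger_gap'],s['wrist_force'])
go(582,-172.7,245,93.5);go(646.2,-168.8,245,93.5)"
```

```text
7.553034629707335 [-0.43266163 -0.45658326  0.1236086 ]
pos [ 452.7 -338.2  115.5] rot [-180.      0.     80.55] move [ 184.5  100.3 -129.5] turn -13.0
pos [ 452.7 -338.2  115.5] rot [-180.      0.     80.55] move [ 198.9  163.  -129.5] turn -13.0
```

>>> arm_command --pt "0 0 0 -25 0" --pt "0 0 0 -65 0" --pt "0 0 0 -105 0" --pt "0 0 0 -130 0" --pt "0 40 21 -130 -3" --pt "0 85 46 -130 -6" --pt "0 130 70 -130 -9" --pt "0 165 90 -130 -12" --pt "0 184 100 -130 -13" --pt "0 189 121 -130 -13" --pt "0 195 145 -130 -13" --pt "0 199 163 -130 -13" --pt "0 199 163 -130 -13" --pt "0 199 163 -120 -13" --pt "0 199 163 -110 -13" --pt "0 199 163 -100 -13" --pt "0 199 163 -96 -13" --pt "0 199 163 -94 -13" --pt "0 199 163 -94 -13"

```text
clock: 41.2
eef_pos: [646.2, -168.7, 209.6]
eef_rot: [3.141, 0.0, 1.633]
wrist_force: [-0.5, 0.2, -1.6]
finger_gap: 7.8
finger_force: 25.0
```

>>> arm_command --pt "0 0 0 1 0" --pt "0 0 0 2 0" --pt "0 0 0 3 0" --pt "0 0 0 3 0" --pt "0.15 0 0 3 0" --pt "0.3 0 0 3 0" --pt "0.35 0 0 3 0" --pt "0.35 0 0 3 0" --pt "0.35 0 0 -25 0" --pt "0.35 0 0 -60 0" --pt "0.35 0 0 -95 0" --pt "0.35 -50 -80 -95 0" --pt "0.35 -100 -140 -95 0" --pt "0.35 -100 -200 -95 0" --pt "0.35 -100 -200 -95 0"

```text
clock: 43.08
eef_pos: [450.6, -281.7, 304.7]
eef_rot: [3.141, 0.0, 1.631]
wrist_force: [0.4, 0.0, 0.3]
finger_gap: 32.9
finger_force: 0.0
```

Run:
```python
from h import *
s=monitor.read_state();print(s['eef_pos'],s['wrist_force'],s['clock'])
p=imaging.camera('scene');q=imaging.camera('top')
b=cv2.resize(q['img'][130:230,230:430],(560,280),interpolation=cv2.INTER_CUBIC)
a=cv2.resize(p['img'][150:310,210:370],(560,320)[:1]*1+(320,),interpolation=cv2.INTER_CUBIC) if 0 else cv2.resize(p['img'][160:300,220:400],(560,310),interpolation=cv2.INTER_CUBIC)
cv2.imwrite('pics/c11.png',np.vstack([b,a])[:,:,::-1])
```

```text
[ 450.55345763 -281.6883455   304.67233216] [0.44049492 0.02480252 0.30821124] 43.075
```

View pics/c11.png

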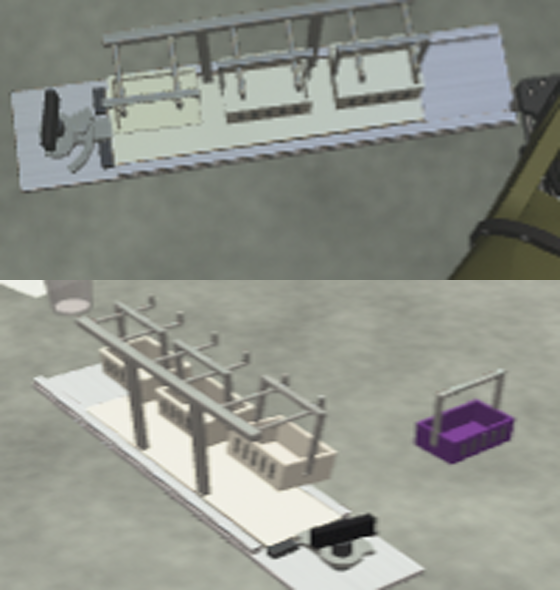

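Basket 0 has been knocked forward on hook 2. Its bar is now near the prong tips, at top panel (153,97). I'll measure it.

Run:
```python
from h import *
q=imaging.camera('top')
a=np.radians(3.5);ex=np.array([np.cos(a),np.sin(a)]);ey=np.array([-ex[1],ex[0]])
f=lambda x,y:onz(q,(x/2.8+230-.3,y/2.8+130-.3),211)[:2]
for n,e1,e2,k in(('b0',(104,103),(201,93),120),('b1',(221,70),(325,58),0),('b2',(330,45),(428,38),-120)):
    m=(f(*e1)+f(*e2))/2-np.array([643.9,-48.7]);print(n,'x %.1f y %.1f'%(m@ex+5,m@ey-k),np.linalg.norm(f(*e1)-f(*e2)))
p=imaging.camera('scene')
cv2.imwrite('pics/c12.png',np.vstack([cv2.resize(q['img'][135:195,255:345],(540,300),interpolation=cv2.INTER_CUBIC)[:,:],cv2.resize(p['img'][185:245,270:360],(540,300)[::1],interpolation=cv2.INTER_CUBIC)])[:600,:,::-1])
```

```text
b0 x -27.2 y -5.1 96.2961368290399
b1 x -8.7 y -7.9 104.07947100978829
b2 x 0.3 y 3.9 98.50463243908368
```

View pics/c12.png

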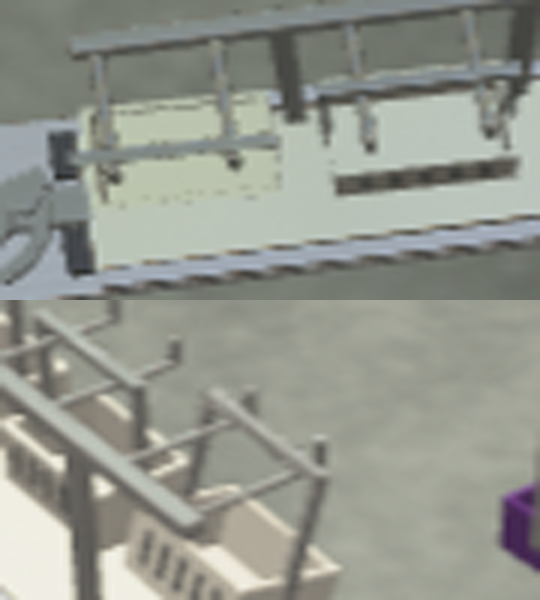

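Basket 0's bar sits about 27 mm out near the tips, with the basket leaning. I'll re-grip it and carry it back to the seat.

```bash
python3 -c "
from h import *
go(605,67.5,300,93.5)"
```

```text
pos [ 452.8 -281.1  304.9] rot [1.7996e+02 3.0000e-02 9.3490e+01] move [338.6 173.2   4.9] turn -0.0
```

>>> arm_command --pt "0.4 40 20 0 0" --pt "0.4 85 43 0 0" --pt "0.4 135 69 0 0" --pt "0.4 185 95 0 0" --pt "0.4 235 120 0 0" --pt "0.4 285 146 0 0" --pt "0.4 325 166 0 0" --pt "0.4 338.5 173 5 0" --pt "0.4 338.5 173 5 0" --pt "0.4 338.5 173 5 0" --pt "0.4 338.5 173 5 0"

```text
clock: 44.65
eef_pos: [604.4, 66.6, 299.9]
eef_rot: [3.141, 0.0, 1.631]
wrist_force: [-0.8, 0.3, -0.2]
finger_gap: 37.4
finger_force: 0.0
```

Run:
```python
from h import *
p=imaging.camera('wrist')
s=monitor.read_state();print(s['eef_pos'])
cv2.imwrite('pics/c13.png',cv2.resize(p['img'][60:340,200:480],(560,560))[:,:,::-1])
a=np.radians(3.5);print(proj(p,[[605,64,211],[605-57*np.sin(a),64+43,211],[631.6,70.8,211]]))
```

```text
[604.42132582  66.70497369 299.85111567]
[[325.29086123 218.0721525 ]
 [324.12954131 162.74332747]
 [360.24089892 211.66370182]]
```

View pics/c13.png

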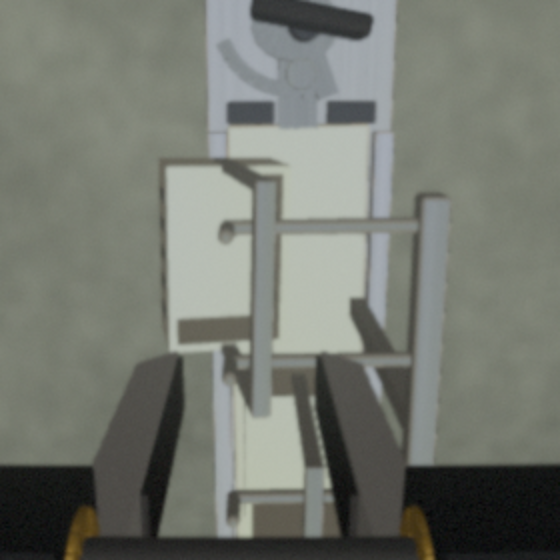

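The basket is still swinging and now leans the other way, with its bar at crop column 265 (x≈611). Gripping it.

>>> arm_command --pt "0.55 2 5 0 0" --pt "0.55 2 5 30 0" --pt "0.55 2 5 60 0" --pt "0.55 2 5 85 0" --pt "0.55 2 5 93 0" --pt "0.55 2 5 93 0" --pt "0 2 5 93 0" --pt "0 2 5 93 0" --pt "0 2 5 93 0" --pt "0 2 5 93 0" --pt "0 2 5 93 0" --pt "0 2 5 93 0" --force 12

```text
clock: 46.2
eef_pos: [609.4, 70.0, 206.4]
eef_rot: [-3.142, 0.0, 1.633]
wrist_force: [-0.2, 0.2, 0.2]
finger_gap: 7.4
finger_force: 12.0
```

Held. Lift a little, carry 22 mm to the seat, lower and release.

>>> arm_command --pt "0 0 0 -3 0" --pt "0 0 0 -8 0" --pt "0 0 5 -8 0" --pt "0 0 11 -8 0" --pt "0 0 17 -8 0" --pt "0 0 22 -8 0" --pt "0 0 22 -8 0" --pt "0 0 22 -8 0" --pt "0 0 22 -4 0" --pt "0 0 22 -1 0" --pt "0 0 22 0 0" --pt "0 0 22 0 0" --pt "0 0 22 0 0" --pt "0 0 22 0 0" --force 25

```text
clock: 47.95
eef_pos: [631.3, 71.4, 206.5]
eef_rot: [3.142, 0.0, 1.633]
wrist_force: [0.1, 1.0, -1.3]
finger_gap: 7.7
finger_force: 25.0
```

>>> arm_command --pt "0 0 0 1 0" --pt "0 0 0 1.5 0" --pt "0 0 0 1.5 0"

```text
clock: 48.32
eef_pos: [631.5, 71.4, 206.2]
eef_rot: [3.14, 0.0, 1.633]
wrist_force: [-4.0, -1.0, 8.3]
finger_gap: 7.6
finger_force: 25.0
```

>>> arm_command --pt "0.15 0 0 0 0" --pt "0.3 0 0 0 0" --pt "0.35 0 0 0 0" --pt "0.35 0 0 0 0" --pt "0.35 0 0 -25 0" --pt "0.35 0 0 -60 0" --pt "0.35 0 0 -95 0" --pt "0.35 -50 -60 -95 0" --pt "0.35 -110 -120 -95 0" --pt "0.35 -170 -170 -95 0" --pt "0.35 -230 -200 -95 0" --pt "0.35 -290 -200 -95 0" --pt "0.35 -340 -200 -95 0" --pt "0.35 -340 -200 -95 0" --pt "0.35 -340 -200 -95 0" --pt "0.35 -340 -200 -95 0" --pt "0.35 -340 -200 -95 0"

```text
clock: 50.45
eef_pos: [453.0, -279.4, 300.2]
eef_rot: [3.141, 0.0, 1.634]
wrist_force: [0.2, -0.0, 1.3]
finger_gap: 33.0
finger_force: 0.0
```

Run:
```python
from h import *
p=imaging.camera('scene');q=imaging.camera('top')
b=cv2.resize(q['img'][130:230,230:430],(560,280),interpolation=cv2.INTER_CUBIC)
a=cv2.resize(p['img'][160:300,220:400],(560,310),interpolation=cv2.INTER_CUBIC)
cv2.imwrite('pics/c14.png',np.vstack([b,a])[:,:,::-1]);s=monitor.read_state();print(s['eef_pos'],s['clock'])
```

```text
[ 453.0154932  -279.5979693   300.18092121] 50.55
```

View pics/c14.png

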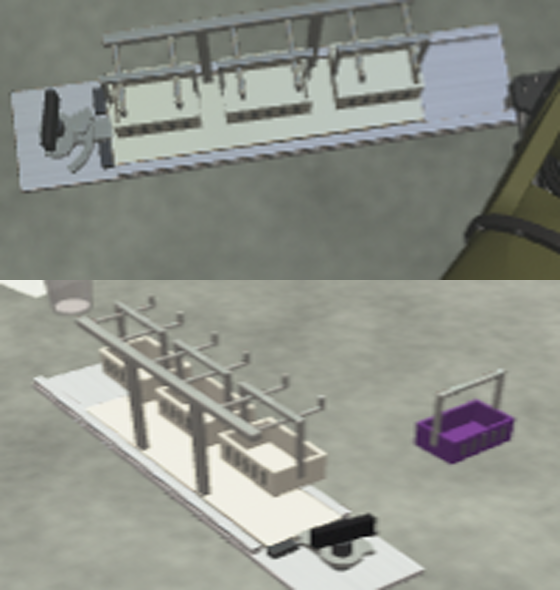

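All three baskets hang level on their seats with the cam across. I'll let things settle briefly, then hand in.

>>> arm_command --pt "0.35 0 0 0 0" --pt "0.35 0 0 0 0" --pt "0.35 0 0 0 0" --pt "0.35 0 0 0 0" --pt "0.35 0 0 0 0" --pt "0.35 0 0 0 0" --pt "0.35 0 0 0 0" --pt "0.35 0 0 0 0" --pt "0.35 0 0 0 0" --pt "0.35 0 0 0 0" --pt "0.35 0 0 0 0" --pt "0.35 0 0 0 0"

```text
clock: 52.05
eef_pos: [452.8, -280.4, 300.0]
eef_rot: [3.142, 0.0, 1.633]
wrist_force: [0.2, -0.1, 0.2]
finger_gap: 33.0
finger_force: 0.0
```

```bash
python3 -c "
from h import *
print(job.sign_off())"
```

```text
the job is handed in; nothing more can be done
None
```

The job is handed in at 52 s, but no verdict came back: the last pictures show the frame locked by the cam and all three white baskets hanging level, one per hook (basket 0 was re-hung after it was knocked); I viewed 17 pictures, over the limit of 14.

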